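# Seat a mandrel in the bench lathe and hold the chuck guard open

### The arm

A 6-joint arm with a two-finger parallel gripper is mounted at the origin on the work surface; the furniture and walls round the work are solid. World frame = base frame: x ahead of the robot, y to its left, z up, the work surface at z = 0. Lengths are in m, angles in rad, forces in N, time in s.
With the tool pointing down it reaches from about 0.25 to 0.725 m from the base axis. Payload 9.7 kg.
Tool frame: the origin (TCP) lies midway between the tips of the shut fingers; the grasp point (between the pads) lies 19 mm behind it (bot.grip_point_offset is the distance from the TCP to the grasp point, in m); z points along the fingers, y is the line along which they close (so a half turn about z gives the same grasp; the last joint's range is limited). The gripper opens to 85 mm and grips with 20 to 120 N. Pads are 22 mm wide; open, the fingers measure 114 mm over their backs; the gripper's body (76 mm by 85 mm) begins 54 mm behind the grasp point. The pads swing forward as they close: fully open they stand 13 mm farther back than shut.
Start: joints at [1.108, 0.087, 0.176, 1.66, 0, 1.571], TCP at [0.246, 0.492, 0.231] pointing down, gripper open.
Joint ranges: [-3.13, 3.13], [-0.85, 1.81], [-1.15, 1.24], [-2.2, 2.28], [-1.44, 1.52], [-3.14, 3.14]. Speed limits (rad/s): [2.22, 2.22, 2.57, 3.14, 3.14, 3.14].

### API

Orientations are given as a rotation vector (axis times angle).
In Python, from plant import monitor, cams, ticket, bot gives the robot as it stands.
- The arm moves only by the shell command python3 -m creep 'ROWS' [FORCE]. ROWS is JSON, a list of rows, each an object of numbers: "tx", "ty", "tz": the shift along the tool's x, y, z normalised to -1 to 1, where 1 is 500 mm; "yaw": the turn about the tool's z normalised to -1 to 1, where 1 is 2 pi rad; "fingers": the opening, from -1 (shut) to 1 (fully open). A call has 1 to 20 rows; each row is the pose to reach, as a shift and turn from the pose commanded when the call began, along the tool's axes at that moment, turning the shorter way round; what a row does not reach only later rows make up. A row lasts 1/8 s, in which the tool goes at most 62.5 mm and 10.7 degrees, less where a joint would pass 70% of its speed; a pose out of reach is approached as far as the arm can. A call with a number of a shift or a turn outside -1 to 1 is refused whole. A call with a gripper value outside its range is refused whole. The fingers move at their own pace and stop on an object; FORCE is the grip in N (left out, the last holds). Time passes only in rows, so rows that repeat a pose let the fingers close. It gives the time, the measured TCP pose, the force, the opening and the grip force at its end, in the units of the state.
- monitor.sense(): the state, without advancing time (a new reading comes with each control period).
- cams.get_image(name): name is "scene" or "top" or "wrist"; returns a dict with "img" (400x640x3 uint8, blue, green, red), "range_z" (400x640 float32, m along the optical axis (not along the pixel's ray), 0 where there is no reading), "fx", "fy", "cx", "cy" (pixels), "world_to_cam" (4x4, takes a point from world to camera coordinates). Camera axes: x right, y up, looking along -z (the intrinsics and any distortion apply to the point x, -y, -z); pixel columns grow to the right and rows downward; lengths in m; the calibration is good to about 2 mm. A picture is of the moment at which its call begins.
- ticket.close_job(): hands the job in; it is judged then, once.
The state is a dict: "time": time; "q": joint angles; "joint_vel": joint speeds; "effort": joint torques, N m; "eef_pos": TCP position; "tool_rot": TCP orientation; "ft_force": force on the tool from outside, world axes, zero at the start; "wrist_torque": the same for the moment, N m; "width": finger opening in m; "grasp_force": force on a finger pad.
Only numpy, scipy, OpenCV 4.12 (cv2) and the standard library are available. Lean on these libraries where they do the work, as an engineer would, in place of code of your own. Each camera call takes 0.05 s, during which the arm holds its last target. There are 200 camera calls.

### The job

The brass mandrel lies loose in the slack chuck jaws of the small bench lathe: with the guard still shut, slide the tailstock along the bed until its blunt centre gently pushes the mandrel fully home against the chuck face, and leave the tailstock there bearing on it. Then lift the clear chuck guard by its bar handle to 50 degrees open and finish while still holding it there, because it springs shut if let go and I need both hands to tighten the chuck. Leave the chuck key, cork block and oil bottle where they are.

Things in the scene. Friction and masses are not known exactly. Their poses are not given: they have to be found in the camera images.
- lathe: Small grey bench lathe, bolted down; chip tray 440 mm (its y) x 165 mm (its x). Origin on the bench under the spindle axis; z up, y along the spindle from tailstock to headstock, x to the back (operator's side is -x). Spindle axis: x = 0, 115 mm above the bench. Bed top 60 mm up. Headstock y = +74 to +182 mm, 176 mm high.
- chuck_face (a point): Centre of the front face of the 66 mm chuck, on the spindle axis (lathe x 0, y +35, z 115 mm); axes as the lathe's. The mandrel is home when its inner end bears on this face. Three slack jaws stand 23 mm out of the face. An open steady rest, 112 mm high, stands at lathe y = -33 mm and cradles the mandrel from below.
- mandrel: Loose stepped brass mandrel, 100 mm long, about 150 g; 16 mm diameter, 12 mm for the outer 25 mm. Origin at its middle on its axis; y runs along it to the chuck. It lies along the lathe in the lower chuck jaws and the steady rest, its axis 1.5 mm below the spindle axis, at first 6 to 14 mm short of the chuck face; when home its origin is at lathe y = -15 mm.
- mandrel_inner_end (a point): Centre of the mandrel's chuck-side end face (mandrel y = +50 mm).
- tailstock: Grey tailstock, slides along the lathe's y on the bed (travel 90 mm, friction about 3 N, stays where left). Origin on the bed top under the middle of its upright, axes as the lathe's. Grip or push the upright: 36 mm wide (x), 42 mm (y), top 88 mm above this origin; its 36 mm flats are free from 72 mm up. A 48 mm handwheel sticks out behind to y = -59 mm.
- centre_nose (a point): Middle of the flat tip (10 mm diameter) of the tailstock's blunt centre, at tailstock y = +62, z = +55 mm: this meets the mandrel's outer end, at first 29 to 67 mm away from it.
- guard_angle (a joint): Opening angle of the clear curved chuck guard, rad: 0 shut over the chuck, grows as the handle is lifted up and back, stop at 1.75. A light spring and its weight close it: about 1 to 2 N at the handle.
- guard_hinge (a point): Middle of the guard's hinge axis, which runs along the lathe's y at lathe x = +50 mm, 172 mm above the bench.
- guard: The clear curved guard with its bar handle, about 150 g. Origin on the hinge axis (the point guard_hinge); axes as the lathe's while the guard is shut, and turning with the guard.
- handle_bar (a point): Middle of the handle bar: round, black, 10 mm thick, along the lathe's y, 50 mm free between its stays, at lathe y = +35 mm. Guard shut: 140 mm in front of (-x) and 42 mm below the hinge axis, 130 mm above the bench; it swings on a 146 mm radius about the hinge. A finger up to 25 mm thick fits between bar and shell.
- chuck_key: Loose steel T-handled chuck key lying on the bench, 79 mm long, crossbar 76 mm, origin in the crossbar. Leave alone.
- cork_block: Loose cork block 35x55x22 mm lying on the bench, origin under its middle. Leave alone.
- oil_bottle: Loose white dropper bottle, 25 mm diameter, 80 mm tall, standing on the bench, origin under its middle. Leave alone.
Mind the look-alikes: they are no part of the job. Of the things like the mandrel, leave any that is green or pink; of the rest the smaller one is meant.

How it is judged:
By the outcome, as a careful person would: the job done as asked, in the order asked, and still so for the second after the job is handed in, while the arm keeps its last pose, push and grip.
It also fails if it takes over 46 s, if anything falls off the work surface, if the arm or the gripper's body presses on something with over 40 N, if the wrist force passes 120 N, or if a joint passes its speed limit or range.

## Working session

There is one attempt and no reset: what is moved stays moved. The work goes in short steps, Python scripts to look and compute and a shell command to move; the robot and the scene stay as the last step left them, time stands still between calls to the robot, and variables do not carry over. Pictures are saved under pics/ and viewed, at most 12 in all, crops included, and the job is handed in when it is done.

```bash
mkdir -p pics; cat > h.py <<'E'
import numpy as np, cv2
from plant import monitor, cams, ticket, bot
def grab(n):
    d=cams.get_image(n); np.savez(f'{n}.npz',**d); return d
def pts(d):
    z=d['range_z']; h,w=z.shape; u,v=np.meshgrid(np.arange(w),np.arange(h))
    c=np.stack([(u-d['cx'])/d['fx']*z,-(v-d['cy'])/d['fy']*z,-z,np.ones_like(z)],-1)
    return (c@np.linalg.inv(d['world_to_cam']).T)[...,:3]
def proj(d,p):
    c=d['world_to_cam']@np.r_[p,1]; return np.array([d['cx']+d['fx']*c[0]/-c[2],d['cy']+d['fy']*c[1]/c[2]])
E
python3 - <<'E'
from h import *
for n in ['scene','top']:
    d=grab(n); cv2.imwrite(f'pics/{n}0.png',d['img']); print(n,d['fx'],d['world_to_cam'].round(3).tolist(), [k for k in d])
print(monitor.sense(), bot.grip_point_offset)
E
```

```text
scene 375.8043361116222 [[0.726, -0.688, -0.005, -0.396], [0.367, 0.381, 0.848, -0.244], [-0.582, -0.618, 0.529, -0.75], [0.0, 0.0, 0.0, 1.0]] ['img', 'range_z', 'fx', 'fy', 'cx', 'cy', 'world_to_cam']
top 455.21018110404566 [[-0.012, -1.0, 0.011, -0.118], [0.997, -0.011, 0.078, -0.49], [-0.078, 0.012, 0.997, -1.12], [0.0, 0.0, 0.0, 1.0]] ['img', 'range_z', 'fx', 'fy', 'cx', 'cy', 'world_to_cam']
{'time': 0.1, 'q': array([1.10800172e+00, 8.73804121e-02, 1.75206123e-01, 1.65984767e+00,
       4.39942397e-06, 1.57079238e+00]), 'joint_vel': array([-1.20292708e-03, -9.61500867e-04,  2.22192271e-04, -2.23129784e-04,
        4.88955751e-06,  5.03931810e-04]), 'effort': array([ 1.33412232e-03, -5.21563017e+01,  4.65652978e+01,  1.59848796e-02,
        7.74408045e-05,  1.10322938e-05]), 'eef_pos': array([0.24544381, 0.49193904, 0.23066383]), 'tool_rot': array([-7.20414370e-01, -3.05758256e+00,  1.87214698e-03]), 'ft_force': array([-0.60894103,  0.40440688,  0.09491433]), 'wrist_torque': array([-0.03273314, -0.03381765, -0.0329296 ]), 'grasp_force': 0.0, 'width': 0.0853538224899399} 0.0187
```

View pics/scene0.png

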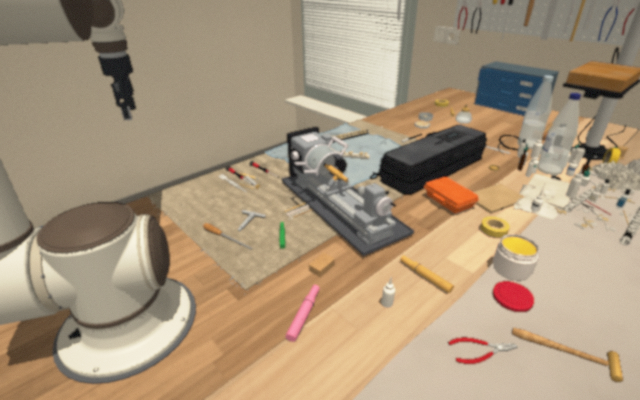

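View pics/top0.png

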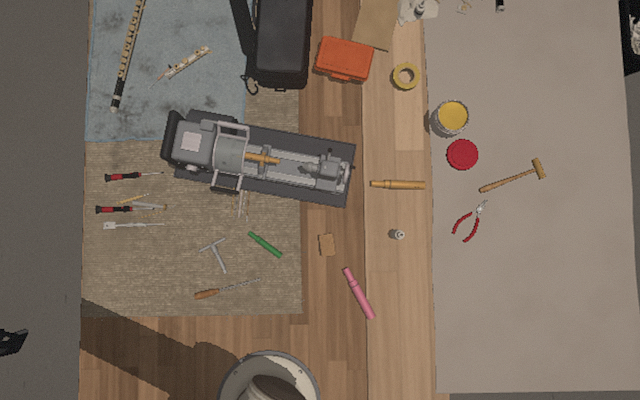

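The scene view shows the lathe (290–410, 130–250) with the mandrel lying in the chuck at (335,173). In the top view, the headstock is on the left (190,145), the brass mandrel at (262,158), the tailstock at (325,165) and the guard handle at about (228,185). The decoys (green, pink, and the larger brass one) lie on the bench.

```bash
python3 - <<'E'
from h import *
d=dict(np.load('top.npz')); im=d['img']
cv2.imwrite('pics/top_c.png',cv2.resize(im[95:220,150:370],None,fx=3.6,fy=3.6,interpolation=cv2.INTER_CUBIC))
P=pts(d)
# tray: dark pixels in region, height low
sub=np.zeros(im.shape[:2],bool); sub[95:220,150:370]=1
print('bench z',np.median(P[230:250,330:350,2]), 'tray z',P[195,330],P[190,335])
g=im.max(2)
m=(sub&(P[...,2]>0.006)&(d['range_z']>0)).astype(np.uint8)
n,l,s,c=cv2.connectedComponentsWithStats(m); k=1+s[1:,4].argmax(); m=l==k
q=P[m][:,:2].astype(np.float32)*1000
print(s[k],cv2.minAreaRect(q))
low=m&(P[...,2]<0.035); print('low',cv2.minAreaRect(P[low][:,:2].astype(np.float32)*1000))
hs=m&(P[...,2]>0.165)&(P[...,2]<.185); print('hs',hs.sum(),cv2.minAreaRect(P[hs][:,:2].astype(np.float32)*1000),np.median(P[hs][:,2]))
hsv=cv2.cvtColor(im,cv2.COLOR_BGR2HSV)
b=sub&(hsv[...,0]>8)&(hsv[...,0]<28)&(hsv[...,1]>130)&(P[...,2]>.08)
v,u=np.nonzero(b); print('brass',len(u),u.min(),u.max(),v.min(),v.max())
Q=P[b]; mu=Q.mean(0); w=np.linalg.svd(Q[:,:2]-mu[:2])[2][0]; t=(Q[:,:2]-mu[:2])@w
print(mu,w,t.min(),t.max(),Q[:,2].max())
ts=m&(P[...,2]>.140)&(np.arange(640)[None]>295); print('ts top',ts.sum(),cv2.minAreaRect(P[ts][:,:2].astype(np.float32)*1000),np.median(P[ts][:,2]))
E
```

```text
bench z -0.003284169205149734 tray z [ 0.51467    -0.15934289  0.01063581] [ 0.52198522 -0.16960863  0.05797301]
[  150   105   206   104 12862] ((614.3128051757812, 47.370941162109375), (527.07275390625, 218.35504150390625), 78.50548553466797)
low ((613.7722778320312, 45.99406433105469), (534.5095825195312, 206.96067810058594), 73.87078094482422)
hs 1925 ((621.7105712890625, 121.64787292480469), (182.495361328125, 110.84479522705078), 79.85929107666016) 0.16884006302105625
brass 118 245 278 152 165
[0.59178384 0.00266402 0.11983337] [-0.19575106 -0.98065362] -0.03804310053814547 0.03993406531949042 0.12818306823175085
ts top 298 ((559.0621337890625, -161.93992614746094), (64.23284149169922, 36.04130554199219), 79.07588195800781) 0.1475337253692729
```

View pics/top_c.png

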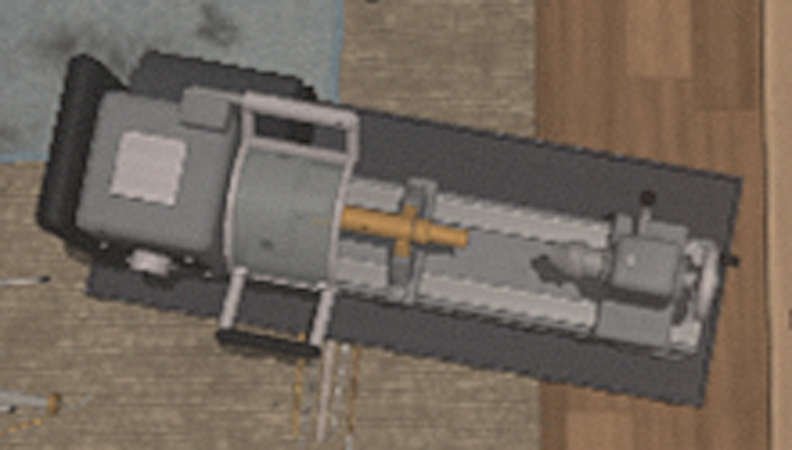

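The crop (scale 3.6, origin at 150,95) shows the mandrel's outer end at (468,238), the tailstock nose near (535,265), the upright's top at (618–685, 238–300), the handle bar from (218,338) to (320,352), and the tray's right corners at (741,178) and (702,405).

```bash
cat >> h.py <<'E'
def ray(d,uv,z):
    T=np.linalg.inv(d['world_to_cam']); u,v=uv
    r=T[:3,:3]@np.array([(u-d['cx'])/d['fx'],-(v-d['cy'])/d['fy'],-1]); o=T[:3,3]
    return o+r*(z-o[2])/r[2]
E
python3 - <<'E'
from h import *
d=dict(np.load('top.npz')); f=lambda u,v,z:ray(d,(150+(u+.5)/3.6-.5,95+(v+.5)/3.6-.5),z)
A=lambda a,b:np.degrees(np.arctan2(*(b-a)[[1,0]]))
tb=[f(741,178,.012),f(702,405,.012),f(88,295,.012)]
print('tray',*[t.round(4) for t in tb],A(tb[1],tb[0]),A(tb[1],tb[2]),np.linalg.norm(tb[1]-tb[0]),np.linalg.norm(tb[2]-tb[1]))
print('mid right end',(tb[0]+tb[1])/2)
h=[f(320,349,.130),f(218,335,.130)];print('bar',*h,A(*h),(h[0]+h[1])/2,np.linalg.norm(h[1]-h[0]))
m=[f(468,238,.1135),f(342,221,.1135)];print('mand',*m,A(*m))
t=[f(618,238,.148),f(685,243,.148),f(680,300,.148),f(612,292,.148)];print('ts',*t,sum(t)/4)
print('nose',f(537,265,.115))
hs=[f(108,95,.176),f(238,105,.176),f(222,255,.176),f(82,240,.176)];print('hs',*hs,sum(hs)/4)
im=d['img']
# brass fine mask: rotated axis fit by pixels
hsv=cv2.cvtColor(im,cv2.COLOR_BGR2HSV)
b=(hsv[...,0]>8)&(hsv[...,0]<28)&(hsv[...,1]>130); b[:, :247]=0;b[:,282:]=0;b[:145]=0;b[175:]=0
for u in range(247,282):
    v=np.nonzero(b[:,u])[0]; 
    if len(v): print(u,v.min(),v.max(),end=' | ')
s=dict(np.load('scene.npz'))['img'][115:255,275:420]
cv2.imwrite('pics/sc_c.png',cv2.resize(s,None,fx=4.2,fy=4.2,interpolation=cv2.INTER_CUBIC))
E
```

```text
tray [ 0.6444 -0.2262  0.012 ] [ 0.4834 -0.1958  0.012 ] [0.5655 0.234  0.012 ] -10.676515977596358 79.18722967480578 0.16385970600423486 0.437617523298575
mid right end [ 0.5638758  -0.21097856  0.012     ]
bar [0.51264707 0.05283856 0.13      ] [0.52217196 0.11685774 0.13      ] 81.53750026291884 [0.51740951 0.08484815 0.13      ] 0.06472386716477518
mand [ 0.58521798 -0.03940856  0.1135    ] [0.5970555  0.04145982 0.1135    ] 81.67218419590101
ts [ 0.57816524 -0.13498913  0.148     ] [ 0.57461224 -0.17665735  0.148     ] [ 0.53889357 -0.17298434  0.148     ] [ 0.54432761 -0.13083536  0.148     ] [ 0.55899967 -0.15386655  0.148     ]
nose [ 0.56701283 -0.08363325  0.115     ]
hs [0.66397261 0.17424914 0.176     ] [0.65710059 0.09549322 0.176     ] [0.56518033 0.10461554 0.176     ] [0.5751446 0.1888348 0.176    ] [0.61534953 0.14079818 0.176     ]
247 153 157 | 248 154 157 | 249 153 157 | 250 154 156 | 251 154 156 | 252 153 155 | 253 154 156 | 254 154 157 | 255 154 159 | 256 155 159 | 257 155 159 | 258 157 158 | 259 155 158 | 260 156 159 | 261 156 164 | 262 157 165 | 263 153 158 | 264 153 153 | 265 160 160 | 266 156 161 | 267 157 161 | 268 157 160 | 269 158 160 | 270 158 161 | 271 158 160 | 272 158 161 | 273 158 161 | 274 159 160 | 275 159 160 | 276 159 162 | 277 159 162 | 278 159 162 |
```

View pics/sc_c.png

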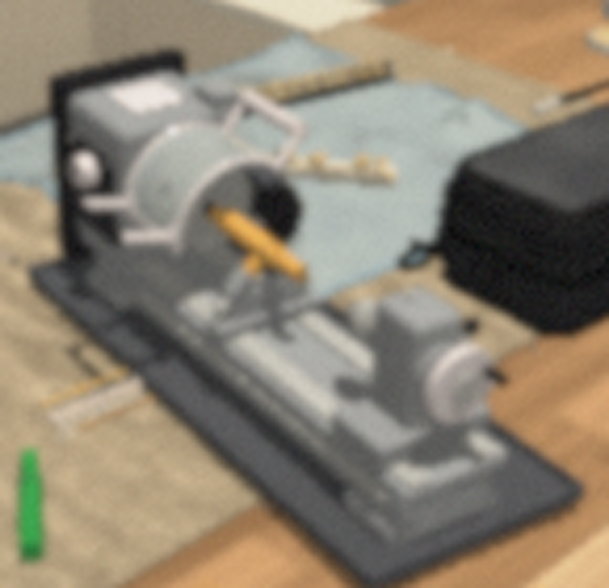

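The crop shows the guard shut over the chuck, the mandrel cradled in the steady rest, and the tailstock with its handwheel at the right end. The lathe's y axis is at about 79–80° in the world frame. I'll move above the lathe to look with the wrist camera.

```bash
python3 -m creep '[{"tx":-0.05,"ty":-0.03,"tz":-0.1,"yaw":0.03},{"tx":-0.15,"ty":-0.08,"tz":-0.2,"yaw":0.06},{"tx":-0.896,"ty":-0.519,"tz":-0.2,"yaw":0.206},{"tx":-0.896,"ty":-0.519,"tz":-0.2,"yaw":0.206},{"tx":-0.896,"ty":-0.519,"tz":-0.2,"yaw":0.206},{"tx":-0.896,"ty":-0.519,"tz":-0.2,"yaw":0.206},{"tx":-0.896,"ty":-0.519,"tz":-0.2,"yaw":0.206},{"tx":-0.896,"ty":-0.519,"tz":-0.2,"yaw":0.206},{"tx":-0.896,"ty":-0.519,"tz":-0.2,"yaw":0.206},{"tx":-0.896,"ty":-0.519,"tz":-0.2,"yaw":0.206},{"tx":-0.896,"ty":-0.519,"tz":-0.2,"yaw":0.206},{"tx":-0.896,"ty":-0.519,"tz":-0.2,"yaw":0.206},{"tx":-0.896,"ty":-0.519,"tz":-0.2,"yaw":0.206},{"tx":-0.896,"ty":-0.519,"tz":-0.2,"yaw":0.206},{"tx":-0.896,"ty":-0.519,"tz":-0.2,"yaw":0.206}]'
python3 - <<'E'
from h import *
d=grab('wrist'); cv2.imwrite('pics/w1.png',d['img']); s=monitor.sense(); print(s['eef_pos'],s['tool_rot'],s['q'].round(2),s['time']); print(d['fx'],d['world_to_cam'].round(3).tolist())
E
```

```text
[0.24546547 0.49198453 0.23072903] [-7.20418516e-01 -3.05760668e+00  1.60067693e-03] [1.11 0.09 0.18 1.66 0.   1.57] 0.15
286.9292477106445 [[0.446, 0.895, -0.003, -0.549], [-0.849, 0.422, -0.317, 0.041], [-0.283, 0.144, 0.948, -0.38], [0.0, 0.0, 0.0, 1.0]]validation failed for argument at $[0]...
```

View pics/w1.png

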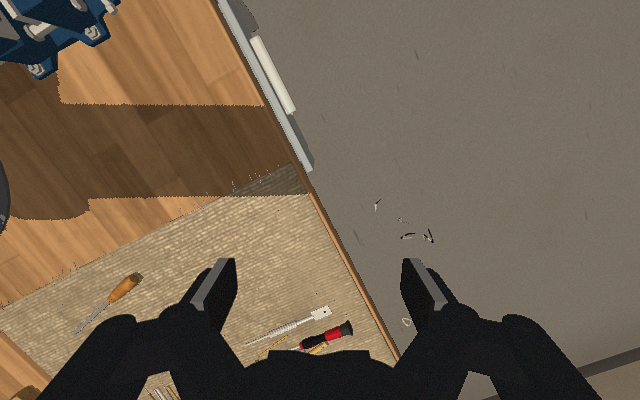

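The move was refused, and the arm has not moved. This picture shows only the bench at the start pose and the two fingers, so every row probably needs a "fingers" value.

```bash
python3 -m creep '[{"tx":-0.05,"ty":-0.03,"tz":-0.1,"yaw":0.03,"fingers":1},{"tx":-0.15,"ty":-0.08,"tz":-0.2,"yaw":0.06,"fingers":1},{"tx":-0.896,"ty":-0.519,"tz":-0.2,"yaw":0.206,"fingers":1},{"tx":-0.896,"ty":-0.519,"tz":-0.2,"yaw":0.206,"fingers":1},{"tx":-0.896,"ty":-0.519,"tz":-0.2,"yaw":0.206,"fingers":1},{"tx":-0.896,"ty":-0.519,"tz":-0.2,"yaw":0.206,"fingers":1},{"tx":-0.896,"ty":-0.519,"tz":-0.2,"yaw":0.206,"fingers":1},{"tx":-0.896,"ty":-0.519,"tz":-0.2,"yaw":0.206,"fingers":1},{"tx":-0.896,"ty":-0.519,"tz":-0.2,"yaw":0.206,"fingers":1},{"tx":-0.896,"ty":-0.519,"tz":-0.2,"yaw":0.206,"fingers":1},{"tx":-0.896,"ty":-0.519,"tz":-0.2,"yaw":0.206,"fingers":1},{"tx":-0.896,"ty":-0.519,"tz":-0.2,"yaw":0.206,"fingers":1},{"tx":-0.896,"ty":-0.519,"tz":-0.2,"yaw":0.206,"fingers":1},{"tx":-0.896,"ty":-0.519,"tz":-0.2,"yaw":0.206,"fingers":1},{"tx":-0.896,"ty":-0.519,"tz":-0.2,"yaw":0.206,"fingers":1}]' && 
python3 - <<'E'
from h import *
d=grab('wrist'); cv2.imwrite('pics/w2.png',d['img']); s=monitor.sense(); print(s['eef_pos'],s['tool_rot'],s['q'].round(2),s['time']); print(d['fx'],d['world_to_cam'].round(3).tolist())
T=np.linalg.inv(d['world_to_cam']);print(T[:3,3]-s['eef_pos'])
E
```

```text
time: 2.02
eef_pos: [0.5304, 0.0603, 0.3314]
tool_rot: [2.418, 2.006, 0.0]
ft_force: [-0.0, -0.2, -0.2]
width: 0.0851
grasp_force: 0.0
[0.53045867 0.06019735 0.33132172] [2.41801294e+00 2.00563229e+00 3.94245210e-05] [ 0.11  0.11  0.4   1.86 -0.    1.87] 2.075
286.9292477106445 [[0.983, -0.184, 0.0, -0.51], [0.175, 0.932, -0.318, -0.076], [0.058, 0.313, 0.948, -0.524], [0.0, 0.0, 0.0, 1.0]]
[0.01432746 0.08055796 0.14173379]
```

View pics/w2.png

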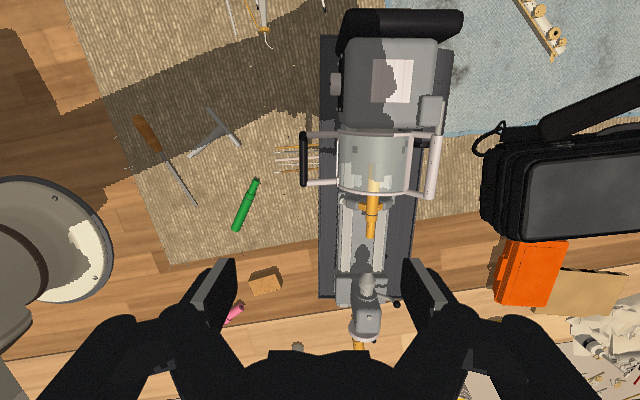

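The wrist view is sharp. It shows the handle bar from (304,132) to (304,186), the mandrel's outer end at (371,237), the nose at about (366,272) and the tailstock top at (353–383, 310–340). The tray's left edge is vertical at column 320, so the tool is already aligned with the lathe.

```bash
python3 - <<'E'
from h import *
d=dict(np.load('wrist.npz')); s=monitor.sense(); a=np.radians(79.35)
Y=np.array([np.cos(a),np.sin(a)]); X=np.array([Y[1],-Y[0]])
rel=lambda p:((p[:2]-s['eef_pos'][:2])@Y*1000, (p[:2]-s['eef_pos'][:2])@X*1000)  # tool x, tool y (mm)
for n,u,v,z in [('bar far',304,133,.13),('bar near',304,185,.13),('bar mid L',299,160,.13),('bar mid R',308.5,160,.13),('mand end',371,238,.1135),('mandL',365.5,230,.1135),('mandR',377,230,.1135),('ts L',352,325,.148),('ts R',383,325,.148),('ts front',366,309,.148),('ts back',366,341,.148),('nose',366,272,.115),('trayL',321,40,.012),('trayL',320,295,.012)]:
    print(n,np.round(rel(ray(d,(u,v),z)),1),ray(d,(u,v),z).round(4))
im=d['img'];c=im[225:375,290:450]
cv2.imwrite('pics/w2c.png',cv2.resize(c,None,fx=4,fy=4,interpolation=cv2.INTER_CUBIC))
g=cv2.cvtColor(im,cv2.COLOR_BGR2GRAY)
print(g[160,290:345]); P=pts(d)
print(P[325,345:392,2].round(3)); print(P[300:350,368,2].round(3))
E
```

```text
bar far [ 52.3 -17.5] [0.5229 0.1149 0.13  ]
bar near [-10.3 -18.5] [0.5104 0.0534 0.13  ]
bar mid L [ 20.7 -24. ] [0.5107 0.085  0.13  ]
bar mid R [ 20.7 -12.6] [0.5219 0.0829 0.13  ]
mand end [-90.3  71.9] [ 0.5844 -0.0418  0.1135]
mandL [-78.2  63.7] [ 0.5786 -0.0285  0.1135]
mandR [-78.2  79.4] [ 0.594  -0.0314  0.1135]
ts L [-207.3   46.3] [ 0.5376 -0.152   0.148 ]
ts R [-207.2   89.5] [ 0.5801 -0.16    0.148 ]
ts front [-180.4   64.4] [ 0.5604 -0.129   0.148 ]
ts back [-235.3   67.3] [ 0.5531 -0.1835  0.148 ]
nose [-143.1   67.6] [ 0.5704 -0.093   0.115 ]
trayL [171.4   2.9] [0.565  0.2281 0.012 ]
trayL [-258.1    2.5] [ 0.4853 -0.1939  0.012 ]
[161 140 139 132 154 143 146 157 148  74  22  30  39  70  38  29  24  58
 147 137 141 130 132 163 153 132 157 164 140  78  81  86  83  85  87  86
  83  83  84  85  83  86  82  84  83  82 137 254  90  95 112 116 121 126
 128]
[-0.004 -0.005 -0.004  0.111  0.112  0.112  0.111  0.111  0.111  0.136
  0.143  0.144  0.146  0.148  0.473  0.148  0.149  0.148  0.148  0.146
  0.147  0.148  0.147  0.147  0.147  0.148  0.146  0.147  0.147  0.148
  0.147  0.15   0.149  0.147  0.146 -0.006 -0.006  0.473 -0.005 -0.005
 -0.006 -0.005 -0.004 -0.005 -0.005 -0.004 -0.004]
[ 0.131  0.13   0.131  0.133  0.135  0.137  0.139  0.141  0.142  0.143
  0.145  0.146  0.146  0.147  0.147  0.148  0.15   0.149  0.151  0.151
  0.146  0.147  0.147  0.147  0.148  0.147  0.148  0.148  0.147  0.148
  0.147  0.148  0.146  0.128  0.13   0.132  0.133  0.136  0.137  0.139
  0.473  0.138 -0.005 -0.004 -0.005 -0.003 -0.004 -0.006 -0.005 -0.004]
```

View pics/w2c.png

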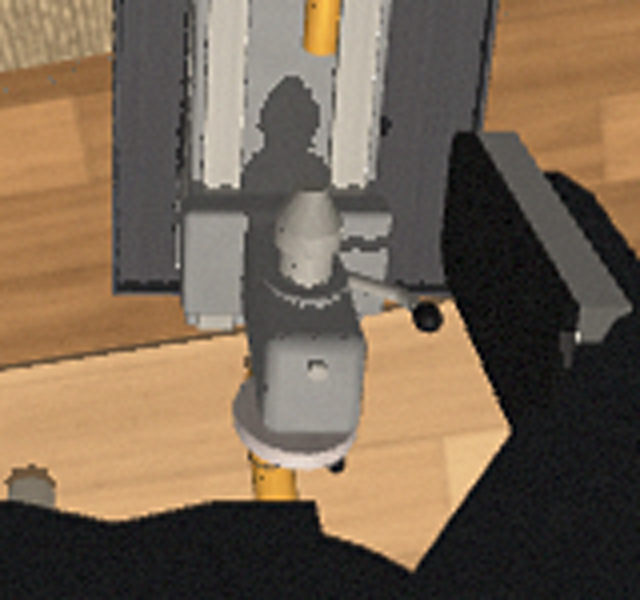

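The crop shows the upright's top face at pixels u 356–381, v 309–332, with the clamp lever's ball at (397,304) lower down on the +x side. Its centre is 200 mm behind and 70.5 mm to the +x side of the current TCP.

```bash
python3 -m creep '[{"tx":-0.1,"ty":0.036,"tz":0,"yaw":0,"fingers":0.4},{"tx":-0.401,"ty":0.1414,"tz":0.1,"yaw":0,"fingers":0.4},{"tx":-0.401,"ty":0.1414,"tz":0.2,"yaw":0,"fingers":0.4},{"tx":-0.401,"ty":0.1414,"tz":0.2,"yaw":0,"fingers":0.4},{"tx":-0.401,"ty":0.1414,"tz":0.24,"yaw":0,"fingers":0.4},{"tx":-0.401,"ty":0.1414,"tz":0.28,"yaw":0,"fingers":0.4},{"tx":-0.401,"ty":0.1414,"tz":0.28,"yaw":0,"fingers":0.4}]' &&
python3 - <<'E'
from h import *
d=grab('wrist'); cv2.imwrite('pics/w3.png',d['img'][150:400,170:490]); s=monitor.sense(); print(s['eef_pos'],s['tool_rot'],s['q'].round(2),s['time'],s['width'])
E
```

```text
time: 2.95
eef_pos: [0.5621, -0.1502, 0.1897]
tool_rot: [-2.417, -2.003, 0.003]
ft_force: [-0.2, 0.1, -0.4]
width: 0.0595
grasp_force: 0.0
[ 0.56260432 -0.15013831  0.19119   ] [-2.41800738e+00 -2.00453298e+00  8.41727915e-04] [-0.26  0.15  0.17  1.59 -0.    1.5 ] 3.0 0.05965260420901478
```

View pics/w3.png

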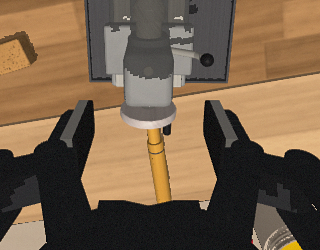

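The upright is centred between the fingers (crop column 148). I'll check its fore-aft position by projection.

```bash
python3 - <<'E'
from h import *
d=dict(np.load('wrist.npz')); s=monitor.sense(); a=np.radians(79.35)
Y=np.array([np.cos(a),np.sin(a),0]); X=np.array([Y[1],-Y[0],0]); e=s['eef_pos'].copy(); e[2]=.148
for i,j in [(21,-18),(21,18),(-21,-18),(-21,18),(0,0)]: print(i,j,proj(d,e+Y*i/1e3+X*j/1e3).round(1))
P=pts(d); print(P[195:285,318,2].round(3)); print(P[235,285:355,2].round(3)); print(P[225,285:355,2].round(3))
m=(abs(P[...,2]-.148)<.004); m[:,:280]=0;m[:,370:]=0;m[290:]=0;m[:190]=0
r=(P[m]-e); print(m.sum(),np.percentile(r@Y,[1,5,50,95,99])*1e3,np.percentile(r@X,[1,5,50,95,99])*1e3)
E
```

```text
21 -18 [293.5 201.3]
21 18 [347.  201.3]
-21 -18 [295.1 256.7]
-21 18 [345.1 256.7]
0 0 [320.2 229.9]
[0.129 0.13  0.13  0.132 0.135 0.138 0.139 0.141 0.142 0.144 0.144 0.144
 0.146 0.145 0.145 0.146 0.147 0.147 0.148 0.146 0.147 0.15  0.15  0.15
 0.149 0.149 0.15  0.149 0.15  0.15  0.15  0.148 0.148 0.146 0.148 0.147
 0.146 0.148 0.147 0.146 0.146 0.147 0.148 0.147 0.146 0.147 0.147 0.147
 0.147 0.146 0.146 0.149 0.147 0.147 0.148 0.147 0.147 0.148 0.146 0.147
 0.147 0.119 0.121 0.12  0.12  0.121 0.123 0.124 0.126 0.128 0.13  0.132
 0.133 0.135 0.135 0.137 0.139 0.138 0.139 0.138 0.138 0.138 0.139 0.137
 0.013 0.012 0.011 0.01  0.011 0.012]
[ 0.056  0.058  0.06   0.058  0.059  0.059  0.061  0.06   0.058  0.143
  0.145  0.145  0.146  0.146  0.146  0.146  0.147  0.148  0.148  0.147
  0.147  0.146  0.147  0.147  0.148  0.147  0.148  0.147  0.148  0.146
  0.148  0.148  0.147  0.146  0.147  0.146  0.147  0.146  0.147  0.147
  0.147  0.147  0.147  0.147  0.148  0.146  0.146  0.147  0.147  0.147
  0.147  0.147  0.147  0.146  0.147  0.145  0.145  0.143  0.058  0.06
  0.059  0.059  0.058  0.059  0.06   0.059  0.056  0.056  0.055 -0.005]
[0.056 0.06  0.059 0.059 0.06  0.06  0.059 0.059 0.141 0.143 0.146 0.145
 0.147 0.147 0.146 0.147 0.147 0.147 0.146 0.147 0.148 0.147 0.147 0.146
 0.147 0.147 0.147 0.147 0.147 0.147 0.146 0.149 0.149 0.15  0.15  0.149
 0.148 0.148 0.148 0.147 0.147 0.148 0.147 0.148 0.148 0.147 0.147 0.148
 0.146 0.147 0.147 0.147 0.148 0.146 0.147 0.146 0.145 0.142 0.141 0.058
 0.059 0.059 0.059 0.059 0.06  0.059 0.059 0.056 0.057 0.055]
2358 [-21.06815472 -18.73913979  -0.60421417  15.56334283  17.02483953] [-17.81674667 -16.29236237  -1.51423162  13.16040995  14.63894407]
```

```bash
python3 -m creep '[{"tx":0,"ty":-0.0032,"tz":0.04,"yaw":0,"fingers":0.4},{"tx":0,"ty":-0.0032,"tz":0.08,"yaw":0,"fingers":0.4},{"tx":0,"ty":-0.0032,"tz":0.12,"yaw":0,"fingers":0.4},{"tx":0,"ty":-0.0032,"tz":0.12,"yaw":0,"fingers":0.4},{"tx":0,"ty":-0.0032,"tz":0.12,"yaw":0,"fingers":0.4}]' && python3 -m creep '[{"tx":0,"ty":0,"tz":0,"yaw":0,"fingers":-0.1},{"tx":0,"ty":0,"tz":0,"yaw":0,"fingers":-0.3},{"tx":0,"ty":0,"tz":0,"yaw":0,"fingers":-0.3},{"tx":0,"ty":0,"tz":0,"yaw":0,"fingers":-0.3}]' 25
```

```text
time: 3.62
eef_pos: [0.5619, -0.1499, 0.1329]
tool_rot: [2.417, 2.005, 0.002]
ft_force: [0.1, -0.1, 1.5]
width: 0.0595
grasp_force: 0.0
time: 4.12
eef_pos: [0.5617, -0.1499, 0.1326]
tool_rot: [2.418, 2.004, 0.002]
ft_force: [-0.5, 0.6, 6.9]
width: 0.0351
grasp_force: 25.6
```

```bash
python3 -m creep '[{"tx":0.01,"ty":0,"tz":0,"yaw":0,"fingers":-0.3},{"tx":0.02,"ty":0,"tz":0,"yaw":0,"fingers":-0.3},{"tx":0.032,"ty":0,"tz":0,"yaw":0,"fingers":-0.3},{"tx":0.044,"ty":0,"tz":0,"yaw":0,"fingers":-0.3},{"tx":0.056,"ty":0,"tz":0,"yaw":0,"fingers":-0.3},{"tx":0.068,"ty":0,"tz":0,"yaw":0,"fingers":-0.3},{"tx":0.078,"ty":0,"tz":0,"yaw":0,"fingers":-0.3},{"tx":0.084,"ty":0,"tz":0,"yaw":0,"fingers":-0.3},{"tx":0.088,"ty":0,"tz":0,"yaw":0,"fingers":-0.3},{"tx":0.09,"ty":0,"tz":0,"yaw":0,"fingers":-0.3}]'; python3 - <<'E'
from h import *
d=grab('top'); print(monitor.sense()['ft_force'])
d=grab('wrist'); cv2.imwrite('pics/w4.png',cv2.resize(d['img'][60:260,240:440],None,fx=2.5,fy=2.5))
E
```

```text
time: 5.38
eef_pos: [0.5702, -0.1063, 0.1325]
tool_rot: [2.417, 2.003, 0.001]
ft_force: [-0.8, -3.0, 5.3]
width: 0.0354
grasp_force: 25.5
[ 0.42570862 -2.37591814  5.22806049]
```

View pics/w4.png

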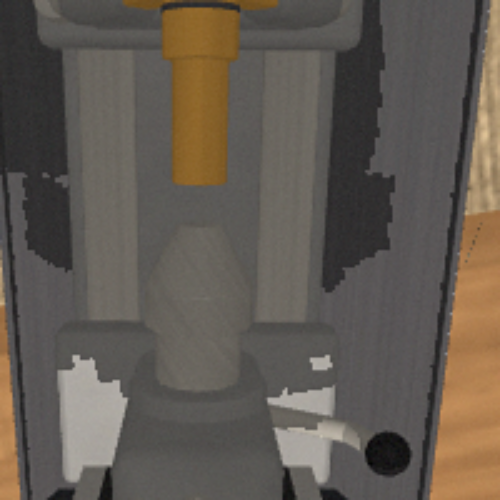

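The tailstock has travelled 44 mm. The gap is now visible, with the mandrel's end at crop (200,185) and the nose tip at (197,228).

```bash
python3 - <<'E'
from h import *
d=dict(np.load('wrist.npz')); a=np.radians(79.35); Y=np.array([np.cos(a),np.sin(a),0]); X=np.array([Y[1],-Y[0],0]); e=monitor.sense()['eef_pos']
f=lambda u,v,z:ray(d,(240+u/2.5,60+v/2.5),z)
A=f(200,185,.1135+.006);B=f(197,228,.115+.005)
print((A-B)@Y*1e3,(A-e)@Y*1e3,(B-e)@Y*1e3,(A-e)@X*1e3,(B-e)@X*1e3)
print((np.array([.5229,.1149,.13])/2+np.array([.5104,.0534,.13])/2-A)@Y*1e3)
E
```

```text
8.931289607450559 67.86968357067659 58.93839396322603 0.23039176089072866 -0.4036537537512262
109.27351325882782
```

```bash
python3 -m creep '[{"tx":0.006,"ty":0,"tz":0,"yaw":0,"fingers":-0.3},{"tx":0.010,"ty":0,"tz":0,"yaw":0,"fingers":-0.3},{"tx":0.014,"ty":0,"tz":0,"yaw":0,"fingers":-0.3},{"tx":0.017,"ty":0,"tz":0,"yaw":0,"fingers":-0.3},{"tx":0.020,"ty":0,"tz":0,"yaw":0,"fingers":-0.3},{"tx":0.023,"ty":0,"tz":0,"yaw":0,"fingers":-0.3},{"tx":0.026,"ty":0,"tz":0,"yaw":0,"fingers":-0.3},{"tx":0.028,"ty":0,"tz":0,"yaw":0,"fingers":-0.3},{"tx":0.030,"ty":0,"tz":0,"yaw":0,"fingers":-0.3},{"tx":0.032,"ty":0,"tz":0,"yaw":0,"fingers":-0.3}]'; python3 -m creep '[{"tx":0.002,"ty":0,"tz":0,"yaw":0,"fingers":-0.3},{"tx":0.002,"ty":0,"tz":0,"yaw":0,"fingers":-0.3}]' | grep -E 'eef_pos|ft'
```

```text
time: 6.72
eef_pos: [0.5733, -0.0909, 0.1325]
tool_rot: [2.417, 2.002, 0.001]
ft_force: [0.4, -4.5, 4.4]
width: 0.0354
grasp_force: 25.5
eef_pos: [0.5735, -0.0898, 0.1326]
ft_force: [0.4, -4.2, 4.6]
```

```bash
python3 -m creep '[{"tx":0.002,"ty":0,"tz":0,"yaw":0,"fingers":-0.3},{"tx":0.002,"ty":0,"tz":0,"yaw":0,"fingers":-0.3}]' | grep -E 'eef_pos|ft';  python3 - <<'E'
from h import *
d=grab('wrist'); cv2.imwrite('pics/w5.png',cv2.resize(d['img'][0:260,240:440],None,fx=2.5,fy=2.3))
E
```

```text
eef_pos: [0.5737, -0.0888, 0.1325]
ft_force: [0.5, -3.8, 4.6]
```

```bash
python3 -m creep '[{"tx":0.002,"ty":0,"tz":0,"yaw":0,"fingers":-0.3},{"tx":0.002,"ty":0,"tz":0,"yaw":0,"fingers":-0.3}]' | grep -E 'eef_pos|ft'; python3 -m creep '[{"tx":0.002,"ty":0,"tz":0,"yaw":0,"fingers":-0.3},{"tx":0.002,"ty":0,"tz":0,"yaw":0,"fingers":-0.3}]' | grep -E 'eef_pos|ft'
```

```text
eef_pos: [0.5737, -0.0886, 0.1325]
ft_force: [-0.7, -9.1, 4.9]
eef_pos: [0.5737, -0.0885, 0.1325]
ft_force: [-0.9, -12.5, 4.7]
```

The force rose to 12 N with almost no motion after 62 mm of travel, which matches the predicted home position. I'll release, lift, and move over the handle.

```bash
python3 -m creep '[{"tx":0,"ty":0,"tz":0,"yaw":0,"fingers":0.1},{"tx":0,"ty":0,"tz":0,"yaw":0,"fingers":0.4},{"tx":0,"ty":0,"tz":0,"yaw":0,"fingers":0.4},{"tx":0,"ty":0,"tz":0,"yaw":0,"fingers":0.4},{"tx":0,"ty":0,"tz":-0.06,"yaw":0,"fingers":0.4},{"tx":0,"ty":0,"tz":-0.16,"yaw":0,"fingers":0.4},{"tx":0,"ty":0,"tz":-0.26,"yaw":0,"fingers":0.4},{"tx":0.1,"ty":-0.06,"tz":-0.26,"yaw":0,"fingers":0.2},{"tx":0.2,"ty":-0.12,"tz":-0.26,"yaw":0,"fingers":0},{"tx":0.316,"ty":-0.176,"tz":-0.26,"yaw":0,"fingers":-0.3},{"tx":0.316,"ty":-0.176,"tz":-0.26,"yaw":0,"fingers":-0.5},{"tx":0.316,"ty":-0.176,"tz":-0.26,"yaw":0,"fingers":-0.5},{"tx":0.316,"ty":-0.176,"tz":-0.26,"yaw":0,"fingers":-0.5}]' && python3 - <<'E'
from h import *
d=grab('wrist'); cv2.imwrite('pics/w6.png',d['img']); P=pts(d); s=monitor.sense(); e=s['eef_pos']
a=np.radians(79.35); Y=np.array([np.cos(a),np.sin(a),0]); X=np.array([Y[1],-Y[0],0])
print(proj(d,np.r_[e[:2],.13]), e)
E
```

```text
time: 9.4
eef_pos: [0.5165, 0.0845, 0.2611]
tool_rot: [2.42, 2.003, -0.0]
ft_force: [-0.3, -0.2, 0.5]
width: 0.0215
grasp_force: 0.0
[319.11261534 193.2540299 ] [0.51651743 0.08440085 0.26111926]
```

View pics/w6.png

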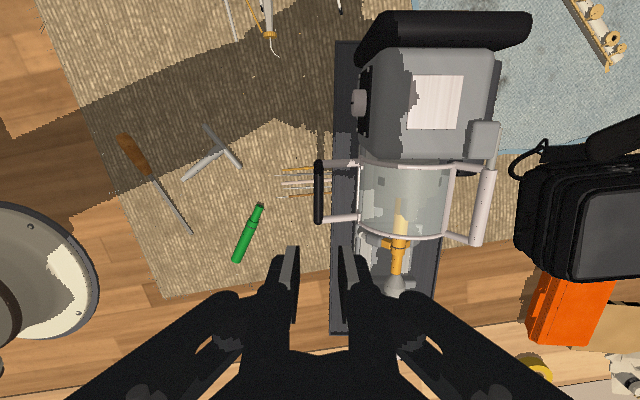

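The handle bar is at column 318.5, rows 160–223, and my target projects to (319,193), so it is aligned. The mandrel and nose meet at about (398,272); I'll check that contact numerically and work out the guard's arc.

```bash
python3 - <<'E'
from h import *
d=dict(np.load('wrist.npz')); a=np.radians(79.35); Y=np.array([np.cos(a),np.sin(a),0]); X=np.array([Y[1],-Y[0],0]); e=monitor.sense()['eef_pos']
hsv=cv2.cvtColor(d['img'],cv2.COLOR_BGR2HSV); b=(hsv[...,0]>8)&(hsv[...,0]<28)&(hsv[...,1]>150)
print([ (v,b[v,388:410].sum()) for v in range(240,285)])
for v in (270,272,274,276,278): print(v,(ray(d,(398,v),.1195)-e)@Y*1e3)
g=cv2.cvtColor(d['img'],cv2.COLOR_BGR2GRAY); print(g[190,308:330])
for v in (160,223): print((ray(d,(318.5,v),.13)-e)@Y*1e3,(ray(d,(318.5,v),.13)-e)@X*1e3)
# arc in tool units relative to grasp: ty = dx lathe, tz=-dz
for th in (0,5,10,15,20,25,30,35,40,45,48,50,52):
    t=np.radians(th); x,z=-140,-42; xx=x*np.cos(t)+z*np.sin(t); zz=-x*np.sin(t)+z*np.cos(t)
    print(th, round((xx-x)/500,4), round(-(zz-z)/500,4))
E
```

```text
[(240, np.int64(18)), (241, np.int64(22)), (242, np.int64(22)), (243, np.int64(22)), (244, np.int64(22)), (245, np.int64(21)), (246, np.int64(19)), (247, np.int64(15)), (248, np.int64(8)), (249, np.int64(14)), (250, np.int64(14)), (251, np.int64(14)), (252, np.int64(14)), (253, np.int64(12)), (254, np.int64(12)), (255, np.int64(11)), (256, np.int64(10)), (257, np.int64(10)), (258, np.int64(10)), (259, np.int64(10)), (260, np.int64(10)), (261, np.int64(10)), (262, np.int64(10)), (263, np.int64(11)), (264, np.int64(10)), (265, np.int64(10)), (266, np.int64(10)), (267, np.int64(10)), (268, np.int64(10)), (269, np.int64(10)), (270, np.int64(10)), (271, np.int64(10)), (272, np.int64(10)), (273, np.int64(8)), (274, np.int64(5)), (275, np.int64(0)), (276, np.int64(0)), (277, np.int64(0)), (278, np.int64(0)), (279, np.int64(0)), (280, np.int64(0)), (281, np.int64(0)), (282, np.int64(0)), (283, np.int64(0)), (284, np.int64(0))]
270 -93.81629703008738
272 -96.41280035022298
274 -99.022567240234
276 -101.64569959066797
278 -104.2823003383806
[143 138 131 144 149  71  19  28  27  45  69  47  32  28  23  59 137 160
 175 159 135 143]
33.145863833916984 -0.5630319137245543
-31.88711155081331 -0.6506617138034266
0 0.0 -0.0
5 -0.0063 -0.0247
10 -0.0103 -0.0499
15 -0.0122 -0.0753
20 -0.0118 -0.1008
25 -0.0093 -0.1262
30 -0.0045 -0.1513
35 0.0025 -0.1758
40 0.0115 -0.1996
45 0.0226 -0.2226
48 0.0302 -0.2359
50 0.0357 -0.2445
52 0.0414 -0.2529
```

The contact sits 99.7 mm from the bar's middle, which puts the outer end at lathe y of about −65 mm: the mandrel is home. Now I'll descend astride the bar and grip it.

```bash
python3 -m creep '[{"tx":0,"ty":-0.001,"tz":0.1,"yaw":0,"fingers":-0.5},{"tx":0,"ty":-0.001,"tz":0.18,"yaw":0,"fingers":-0.5},{"tx":0,"ty":-0.001,"tz":0.22,"yaw":0,"fingers":-0.5},{"tx":0,"ty":-0.001,"tz":0.26,"yaw":0,"fingers":-0.5},{"tx":0,"ty":-0.001,"tz":0.292,"yaw":0,"fingers":-0.5},{"tx":0,"ty":-0.001,"tz":0.292,"yaw":0,"fingers":-0.5},{"tx":0,"ty":-0.001,"tz":0.292,"yaw":0,"fingers":-0.5}]' && python3 -m creep '[{"tx":0,"ty":0,"tz":0,"yaw":0,"fingers":-0.7},{"tx":0,"ty":0,"tz":0,"yaw":0,"fingers":-0.9},{"tx":0,"ty":0,"tz":0,"yaw":0,"fingers":-0.9},{"tx":0,"ty":0,"tz":0,"yaw":0,"fingers":-0.9}]' 30
```

```text
time: 10.32
eef_pos: [0.5161, 0.0854, 0.116]
tool_rot: [2.419, 2.004, 0.001]
ft_force: [0.4, -0.3, -0.1]
width: 0.0213
grasp_force: 0.0
time: 10.82
eef_pos: [0.5164, 0.0856, 0.1159]
tool_rot: [2.418, 2.004, 0.002]
ft_force: [4.3, -0.3, 1.7]
width: 0.0086
grasp_force: 29.5
```

```bash
python3 -m creep '[{"tx":0,"ty":-0.0033,"tz":-0.0123,"yaw":0,"fingers":-0.9},{"tx":0,"ty":-0.0063,"tz":-0.0247,"yaw":0,"fingers":-0.9},{"tx":0,"ty":-0.0085,"tz":-0.0373,"yaw":0,"fingers":-0.9},{"tx":0,"ty":-0.0103,"tz":-0.0499,"yaw":0,"fingers":-0.9},{"tx":0,"ty":-0.0114,"tz":-0.0626,"yaw":0,"fingers":-0.9},{"tx":0,"ty":-0.0122,"tz":-0.0753,"yaw":0,"fingers":-0.9},{"tx":0,"ty":-0.0122,"tz":-0.088,"yaw":0,"fingers":-0.9},{"tx":0,"ty":-0.0118,"tz":-0.1008,"yaw":0,"fingers":-0.9},{"tx":0,"ty":-0.0118,"tz":-0.1008,"yaw":0,"fingers":-0.9}]'
```

```text
time: 11.95
eef_pos: [0.5103, 0.0868, 0.1656]
tool_rot: [2.418, 2.005, 0.001]
ft_force: [5.6, 0.5, -3.7]
width: 0.0087
grasp_force: 29.9
```

```bash
python3 -m creep '[{"tx":0,"ty":0.001,"tz":-0.0127,"yaw":0,"fingers":-0.9},{"tx":0,"ty":0.0025,"tz":-0.0254,"yaw":0,"fingers":-0.9},{"tx":0,"ty":0.0047,"tz":-0.038,"yaw":0,"fingers":-0.9},{"tx":0,"ty":0.0073,"tz":-0.0505,"yaw":0,"fingers":-0.9},{"tx":0,"ty":0.0106,"tz":-0.0628,"yaw":0,"fingers":-0.9},{"tx":0,"ty":0.0143,"tz":-0.075,"yaw":0,"fingers":-0.9},{"tx":0,"ty":0.0186,"tz":-0.087,"yaw":0,"fingers":-0.9},{"tx":0,"ty":0.0233,"tz":-0.0988,"yaw":0,"fingers":-0.9},{"tx":0,"ty":0.0287,"tz":-0.1104,"yaw":0,"fingers":-0.9},{"tx":0,"ty":0.0344,"tz":-0.1218,"yaw":0,"fingers":-0.9},{"tx":0,"ty":0.0408,"tz":-0.1328,"yaw":0,"fingers":-0.9},{"tx":0,"ty":0.0475,"tz":-0.1437,"yaw":0,"fingers":-0.9},{"tx":0,"ty":0.0475,"tz":-0.1437,"yaw":0,"fingers":-0.9},{"tx":0,"ty":0.0475,"tz":-0.1437,"yaw":0,"fingers":-0.9}]'; python3 - <<'E'
from h import *
d=grab('scene'); 
w=grab('wrist'); cv2.imwrite('pics/w7.png',np.vstack([cv2.resize(d['img'][110:250,250:430],(640,500))[:300],w['img'][100:400]])[:600])
t=grab('top')
E
```

```text
time: 13.7
eef_pos: [0.5329, 0.0823, 0.2375]
tool_rot: [-2.418, -2.005, 0.001]
ft_force: [-2.1, 1.3, -2.1]
width: 0.0092
grasp_force: 29.5
```

View pics/w7.png

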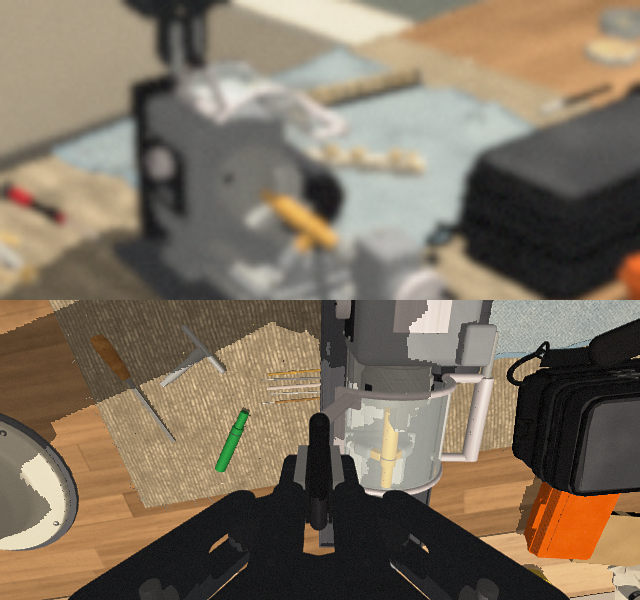

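The guard is raised with the bar in the fingers, whose far end is at wrist pixel (319,214). I'll verify the angle from the bar's height.

```bash
python3 - <<'E'
from h import *
d=dict(np.load('wrist.npz')); a=np.radians(79.35); Y=np.array([np.cos(a),np.sin(a),0]); X=np.array([Y[1],-Y[0],0]); s=monitor.sense(); e=s['eef_pos']
g=cv2.cvtColor(d['img'],cv2.COLOR_BGR2GRAY); P=pts(d)
print(g[205:235,318]); print(P[216:250:3,318].round(4).tolist()); print(g[225,300:336])
m=np.zeros(g.shape,bool); m[218:245,312:326]=1; m&=(g<60)&(abs(P[...,2]-.255)<.03); z=P[m]; print('bar top z',np.percentile(z[:,2],[50,90,97]))
hinge=np.array([.51665,.08415,.13])+.14*X; hinge[2]=.172
# angle from commanded arc: bar = e + 14 mm up
for off in (.0135,.0141): 
    r=e+[0,0,off]-hinge; print(np.degrees(np.arctan2(r[2],-(r@X)))+np.degrees(np.arctan2(42,140)), np.hypot(r[2],r@X))
c=z.mean(0); 
for zt in (np.percentile(z[:,2],90)-.005,): 
    r=np.r_[c[:2],zt]-hinge; print(np.degrees(np.arctan2(r[2],-(r@X)))+16.7,np.hypot(r[2],r@X))
# side stays/hinge-free check: wrist scene bar far end
for zz in (.245,.25,.255,.26): print(zz,proj(d,np.r_[(e+Y*.032)[:2],zz]).round(1))
hsv=cv2.cvtColor(dict(np.load('top.npz'))['img'],cv2.COLOR_BGR2HSV)
print(s['time'],s['grasp_force'],s['ft_force'].round(1))
E
```

```text
[149 163 161 156 160 176 169  95  24  16  13  19   8  22  20  31  26  23
  29  26  27  27  12  21  22  19  18  15  19  14]
[[0.5381, 0.1147, 0.2531], [0.5379, 0.1135, 0.2537], [0.5377, 0.1125, 0.2551], [0.5374, 0.1111, 0.2554], [0.537, 0.1091, 0.2542], [0.5368, 0.1079, 0.2548], [0.5366, 0.1065, 0.2552], [0.5363, 0.1049, 0.255], [0.536, 0.1035, 0.2552], [0.5357, 0.102, 0.2554], [0.5353, 0.1, 0.2544], [0.5352, 0.0991, 0.2559]]
[154 144 176 172 135 163 190 179 144  39  15  14  19  21  17  17   8  22
  27  20  20  22  21  13  21  28  20  20  15  40  91  84  86  82 117 113]
bar top z [0.25451304 0.25544662 0.25579223]
49.25742325659961 0.14679427954797927
49.45437359761394 0.14711804215033764
48.94877875431081 0.14701487239487945
0.245 [319.7 211.5]
0.25 [319.8 215.1]
0.255 [319.8 219. ]
0.26 [319.9 223.2]
13.85 29.53152984380722 [-2.5  0.1 -2.1]
```

```bash
python3 -m creep '[{"tx":0,"ty":0.0013,"tz":-0.002,"yaw":0,"fingers":-0.9},{"tx":0,"ty":0.0013,"tz":-0.002,"yaw":0,"fingers":-0.9},{"tx":0,"ty":0.0013,"tz":-0.002,"yaw":0,"fingers":-0.9},{"tx":0,"ty":0.0013,"tz":-0.002,"yaw":0,"fingers":-0.9}]'; python3 - <<'E'
from h import *
print(ticket.close_job())
E
```

```text
time: 14.35
eef_pos: [0.5336, 0.0822, 0.2387]
tool_rot: [-2.418, -2.005, 0.0]
ft_force: [-4.3, 0.2, -0.3]
width: 0.0087
grasp_force: 29.7
the job is handed in; nothing more can be done
None
```

The mandrel is pushed fully home with the tailstock left bearing on it, the guard is held at about 50° (measured at 49–49.5°, then nudged up about half a degree), and the job was handed in at 14.4 s; I touched none of the loose items.

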